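# Stand a planed board in the drying rack

## Robot

A 6-joint arm with a two-finger parallel gripper is mounted at the origin on the work surface. World frame = base frame: x ahead of the robot, y to its left, z up, the work surface at z = 0. Lengths are in m, angles in rad, forces in N, time in s.
With the tool pointing down it reaches from about 0.35 to 0.925 m from the base axis. Payload 6.4 kg.
Tool frame: the origin (TCP) lies at the very end of the fingers, on their centre line; the grasp point (between the pads) lies 19 mm behind it (r.tcp_to_grasp is the distance from the TCP to the grasp point, in m); z points along the fingers, y is the line along which they close (so a half turn about z gives the same grasp; the last joint's range is limited). The gripper opens to 85 mm and grips with 20 to 120 N. Pads are 22 mm wide; open, the fingers measure 114 mm over their backs; the gripper's body (76 mm by 85 mm) begins 54 mm behind the grasp point. The pads swing forward as they close: fully open they stand 13 mm farther back than shut.
Start: joints at [-1.454, 0.245, 1.558, -0, 1.339, -0.174], TCP at [0.186, -0.623, 0.231] pointing down, gripper open.
Joint ranges: [-3.13, 3.13], [-1.02, 2.26], [0.13, 2.54], [-0.95, 4.09], [0.21, 2.88], [-2.74, 2.74]. Speed limits (rad/s): [2.57, 2.57, 3.14, 3.14, 3.14, 3.14].

## Interface

Orientations are given as a rotation vector (axis times angle).
In Python, from workcell import r, optics gives the robot as it stands. The module is installed in compiled form; this text tells all that it offers.
- The arm moves only by the shell command python3 -m handwheel 'ROWS' [FORCE]. ROWS is JSON, one flat list of numbers, 7 for each row, row after row: the shift along the tool's x, y, z in m, then the turn, a rotation vector about the tool's x, y, z in rad, then the closure in counts, from 0 (fully open) to 255 (shut). A call has 1 to 20 rows; each row shifts and turns the commanded pose from where the row before left it, along the tool's axes as they then stand; what a row does not reach is not made up. A row lasts 1/10 s, in which the tool goes at most 50 mm and 8.59 degrees, less where a joint would pass 70% of its speed; a pose out of reach is approached as far as the arm can. A call with a gripper value outside its range is refused whole. The fingers move at their own pace and stop on an object; FORCE is the grip in N (left out, the last holds). Time passes only in rows, so rows that do not move let the fingers close. It gives the time, the measured TCP pose, the force, the opening and the grip force at its end, in the units of the state.
- r.read_state(): the state, without advancing time (a new reading comes with each control period).
- optics.snapshot(name): name is "scene" or "top" or "wrist"; returns (picture, depth): 480x640x3 uint8, red, green, blue; 480x640 float32, m along the optical axis (not along the pixel's ray), 0 where there is no reading.
- optics.camera_model(name): a dict with "vertical_fov" (degrees; the focal length in pixels is half the picture's height over the tangent of half this angle, whatever the lens; pixels are square), "cx", "cy" (the principal point, pixels), "k1" (the pictures are not rectified: a ray, as slopes to the right and down, at radius r is drawn at 1 + k1 r^2 times it, then the intrinsics apply), "origin" and "orientation" of the camera in the world. Camera axes: x right, y down, z forward; pixel columns grow to the right and rows downward; lengths in m; the calibration is good to about 2 mm. A picture is of the moment at which its call begins: read the wrist's pose just before it. camera_model takes no time and is no camera call; for the wrist camera it gives the pose at the moment of the call.
- r.job_done(): hands the job in; it is judged then, once.
The state is a dict: "time_s": time; "joints": joint angles; "joint_velocities": joint speeds; "joint_torque": joint torques, N m; "tcp_pos": TCP position; "tcp_rot": TCP orientation; "contact_force": force on the tool from outside, world axes, zero at the start; "wrist_torque": the same for the moment, N m; "gripper_width": finger opening in m; "grasp_force": force on a finger pad.
Only numpy, scipy, OpenCV 4.12 (cv2) and the standard library are available. Lean on these libraries where they do the work, as an engineer would, in place of code of your own. Each camera call takes 0.05 s, during which the arm holds its last target. There are 200 camera calls.

## Task

Clear the loose offcut from the drying rack and lay it flat in the grey scrap tray. Then tip the flat board up on end onto the low sloping rest and let go, take it again by its top end, and stand it in the drying rack with its lower end on the floor of the middle lane, leaning squarely back against the middle of the steel rail so that it stays put without sliding. Leave the glue bottle, the jar and the hammer where they are.

Things in the scene. Friction and masses are not known exactly. Their poses are not given: they have to be found in the camera images.
- board_center (a point): centre of the loose plain wooden board, 180 long x 56 wide x 12 thick (mm), about 85 g, at first lying flat on the bench. x along the length, y across the width, z normal to the big faces (up at first). The two ends and the two faces are alike: either end may be up.
- offcut_center (a point): centre of the loose wooden offcut, a stick 120 long (x) x 30 wide (y) x 25 high (z) mm, about 60 g, at first lying on top of the rack's ribs, underside 20 mm above the bench, running roughly along the rack's x across the front and middle lanes, short of the rail and jutting out some 30 mm over the rack's front (-x) edge
- rest: fixed low sloping rest. Origin: centre of its underside, on the bench; x = horizontal direction in which the board leans (up the slope), y across, z up. Foot plate 150 (x) x 64 (y) x 12 high mm. Plywood slope plate 36 wide at 45 degrees, upper face from x = -46, z = 12 to x = 33, z = 91 mm, the highest point. Stop lip at x = -72 to -64, up to z = 26.
- rest_foot (a point): bottom of the rest's slope, mid-width, at x = -46, z = 12 mm of the rest, same axes. The board's lower end belongs on the foot plate here, the board lengthwise up the slope (its centre then near x = 13, y = 0, z = 80 mm of the rest), its top end overhanging the slope by about 68 mm.
- rack: fixed tall drying rack. Origin: centre of its underside, on the bench; x = horizontal direction in which a board leans (towards the rail), y along rail and lanes, z up. Floor plate 150 (x) x 124 (y) mm, top at z = 12. Four ribs along y, 100 long, 6 wide, top at z = 20, at x = -48, -18, 12, 42 mm make three lanes 24 wide: front -45 to -21, middle -15 to 9, back 15 to 39.
- rack_lane (a point): centre of the middle lane's floor, at x = -3, z = 12 mm of the rack, same axes. A board standing in this lane against the rail leans about 20 degrees from vertical (18 to 23), its lower rear edge on the floor between x = -3 and 9 and its centre near x = 29, z = 99 mm of the rack.
- rack_rail (a point): middle of the axis of the rack's round steel rail, radius 6 mm, along y, at x = 51, z = 124 mm of the rack, same axes. It is held by two posts 16 x 14 mm at x = 53, y = -52 and 52, up to z = 135.
- tray: fixed grey open scrap tray, 210 (x) x 130 (y) x 40 high mm, walls and floor 5 mm thick. Origin: centre of its underside, on the bench.
- glue: yellow glue bottle, bystander, radius 28, 140 high mm; origin at the centre of its underside
- jar: glass jar with steel lid, bystander, radius 35, 90 high mm; origin at the centre of its underside
- hammer: hammer lying on the bench, bystander, about 260 mm long; x along its handle towards the head

How it is judged:
On the way, in this order (a step that is already met when the one before it is completed fails the run):
1. the offcut lies flat in the tray, let go (x of offcut_center in the frame of tray between -0.1 and 0.1 m and y of offcut_center in the frame of tray between -0.06 and 0.06 m and height (world z) of offcut_center below 0.03 m and contact force between the fingers and offcut below 0.1 N), for 0.2 s.
2. the board lies up the slope of the low rest, let go (x of board_center in the frame of rest between -0.01 and 0.035 m and y of board_center in the frame of rest between -0.025 and 0.025 m and z of board_center in the frame of rest between 0.065 and 0.105 m and angle between board_center's own z axis and vertical between 0.6 and 2.54 rad and angle between the y axis of board_center and the y axis of rest, either way round below 0.3 rad and linear speed of board below 0.05 m/s and contact force between the fingers and board below 0.1 N), for 0.2 s.
At the end, for the whole second after the job is handed in: The offcut lies flat within the tray (centre below 30 mm). The board stands on end on the floor of the rack's middle lane and leans back on the rail, 15 to 26 degrees from vertical, square to the rail within 11 degrees, within 25 mm of the rack's middle, released and at rest (x of offcut_center in the frame of tray between -0.1 and 0.1 m and y of offcut_center in the frame of tray between -0.06 and 0.06 m and height (world z) of offcut_center below 0.03 m and x of board_center in the frame of rack between 0.02 and 0.037 m and y of board_center in the frame of rack between -0.025 and 0.025 m and z of board_center in the frame of rack between 0.092 and 0.104 m and (angle between board_center's own x axis and vertical between 0.26 and 0.45 rad or angle between board_center's own x axis and vertical between 2.69 and 2.88 rad) and angle between the y axis of board_center and the y axis of rack, either way round below 0.2 rad and linear speed of each of board, offcut below 0.01 m/s and angular speed of board below 0.1 rad/s); the robot touches nothing.
It fails at once if glue bottle, jar or hammer moved by more than 30 mm (distance of any of glue, jar, hammer from where it was at the start of the episode above 0.03 m).
It also fails if it takes over 72 s, if anything falls off the work surface, if the arm or the gripper's body presses on something with over 40 N, if the wrist force passes 120 N, or if a joint passes its speed limit or range.

## Working session

There is one attempt and no reset: what is moved stays moved. The work goes in short steps, Python scripts to look and compute and a shell command to move; the robot and the scene stay as the last step left them, time stands still between calls to the robot, and variables do not carry over. Pictures are saved under pics/ and viewed, at most 11 in all, crops included, and the job is handed in when it is done.

```bash
mkdir -p pics
cat > h.py <<'E'
import numpy as np, cv2
from workcell import r, optics
from scipy.spatial.transform import Rotation as R
def cam(n):
    m=optics.camera_model(n); f=240/np.tan(np.radians(m["vertical_fov"])/2)
    o=np.array(m["orientation"],float)
    M=R.from_rotvec(o).as_matrix() if o.shape==(3,) else (o if o.shape==(3,3) else R.from_quat(o).as_matrix())
    return m,f,np.array(m["origin"]),M
def rays(c,uv):
    m,f,o,M=c; uv=np.atleast_2d(np.array(uv,float))
    d=(uv-[m["cx"],m["cy"]])/f; p=d.copy()
    for _ in range(20): p=d/(1+m["k1"]*(p**2).sum(1,keepdims=True))
    return np.c_[p,np.ones(len(p))]
def plane(c,uv,z):
    d=rays(c,uv)@c[3].T; o=c[2]
    return o+d*((z-o[2])/d[:,2])[:,None]
def pt(c,uv,D):
    return c[2]+(rays(c,uv)*np.array(D).reshape(-1,1))@c[3].T
def cloud(c,D):
    v,u=np.mgrid[0:480,0:640]
    return pt(c,np.c_[u.ravel(),v.ravel()],D.ravel()).reshape(480,640,3)
def snap(n,fn=None):
    c=cam(n); I,D=optics.snapshot(n)
    if fn: cv2.imwrite(f"pics/{fn}.png",I[:,:,::-1]); np.savez(f"{fn}.npz",I=I,D=D)
    return c,I,D
E
python3 - <<'E'
from h import *
for n in("top","scene"):
    c,I,D=snap(n,n); print(c[0]); print((D>0).mean())
print(r.read_state())
E
```

```text
{'vertical_fov': 53.30531182055149, 'cx': 322.4044907423846, 'cy': 240.95485750922586, 'k1': -0.0966063238353378, 'origin': array([ 0.41065535, -0.07212232,  1.20685213]), 'orientation': array([-2.14547554,  2.10152387, -0.17310856])}
0.9959147135416667
{'vertical_fov': 42.29147488991093, 'cx': 316.9288702025498, 'cy': 230.92106185502973, 'k1': -0.03268592611156434, 'origin': array([ 1.60073764, -0.15426354,  1.17362448]), 'orientation': array([-1.83424853, -1.67526098,  0.65734645])}
0.9953450520833333
{'time_s': 0.1, 'joints': array([-1.45410076e+00,  2.45768634e-01,  1.55890175e+00,  1.44041770e-05,
        1.33870816e+00, -1.74053977e-01]), 'joint_velocities': array([-0.00090296, -0.00087811, -0.00263642,  0.00027235,  0.00026932,
       -0.00143248]), 'joint_torque': array([-1.25177045e-03, -4.30670679e+01, -3.27128184e+01, -1.75305731e-04,
        2.79574495e-03, -7.50680755e-06]), 'tcp_pos': array([ 0.18631361, -0.62219642,  0.23026973]), 'tcp_rot': array([-3.10668897e+00, -4.54837642e-01, -1.02389392e-04]), 'contact_force': array([0.32367547, 0.27951562, 0.07684252]), 'wrist_torque': array([-0.01618984,  0.00391587,  0.03708376]), 'grasp_force': 0.0, 'gripper_width': 0.0854557061676389}
```

View pics/top.png

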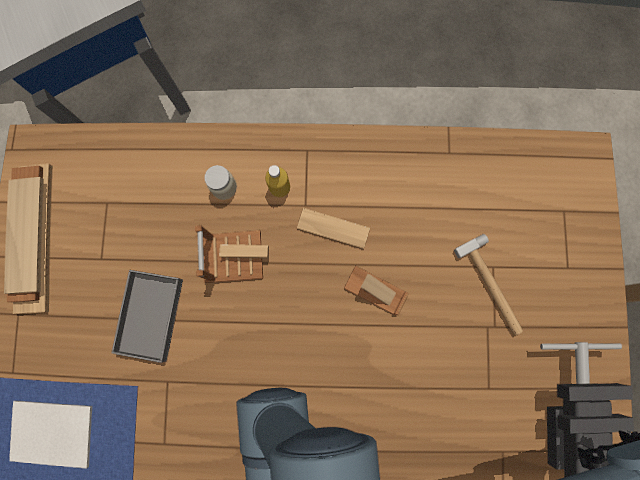

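View pics/scene.png

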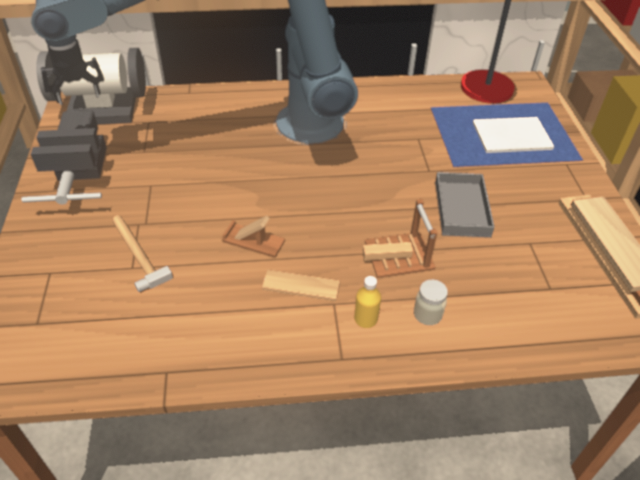

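Top view: rack about (232,255) with its rail at the left (200,250), offcut on it (243,251), board (333,228), rest (377,290), tray (148,316), jar (218,180), glue (277,180), hammer (490,285). The scene view agrees.

```bash
cat > m.py <<'E'
from h import *
def rect(P):
    (c,s,a)=cv2.minAreaRect((P[:,:2]*1000).astype(np.float32)); 
    b=cv2.boxPoints((c,s,a)); e=b[1]-b[0]; g=b[2]-b[1]
    l=e if np.hypot(*e)>np.hypot(*g) else g
    return np.round(c,1),np.round(s,1),round(float(np.degrees(np.arctan2(l[1],l[0]))),1)
c=cam("top"); z=np.load("top.npz"); D=z["D"]; I=z["I"]; W=cloud(c,D)
def sel(u0,v0,u1,v1,lo,hi):
    w=W[v0:v1,u0:u1].reshape(-1,3); return w[(w[:,2]>lo)&(w[:,2]<hi)]
print("bench z",np.median(W[340:380,220:240,2]),np.median(W[240:250,500:560,2]))
def show(n,P): print(n,len(P),rect(P),"z",np.round(np.percentile(P[:,2],[5,50,95])*1000,1))
show("board",sel(285,195,380,260,.006,.03))
show("offcut",sel(212,235,280,270,.036,.06))
show("rackfloor",sel(205,222,272,290,.006,.03))
show("rail",sel(185,220,215,290,.1,.15))
show("tray",sel(105,260,190,370,.003,.06)); show("traytop",sel(105,260,190,370,.03,.06))
show("rest",sel(335,255,415,325,.006,.12))
show("restfoot",sel(335,255,415,325,.006,.018))
show("resthigh",sel(335,255,415,325,.08,.12)); show("restmid",sel(335,255,415,325,.03,.05))
show("restlip",sel(335,255,415,325,.02,.03))
show("jar",sel(195,160,240,205,.07,.12)); show("glue",sel(260,160,295,205,.1,.18))
E
python3 m.py
```

```text
bench z -0.0008495989771691859 -0.0008264888404839743
board 1525 (array([663.8, -74.5]), array([247.1, 161.5]), 87.4) z [ 7.3 11.2 15.3]
offcut 606 (array([590.7, 141.6]), array([ 30.7, 120.5]), -89.4) z [40.2 44.1 47.8]
rackfloor 2091 (array([592.1, 164.8]), array([145.8, 167.2]), -83.9) z [ 7.8 12.  21.2]
rail 335 (array([574. , 226.7]), array([116.7,  17.2]), 5.3) z [112.6 128.8 135.4]
tray 3897 (array([428.7, 389. ]), array([281.5, 221. ]), 4.8) z [ 3.3  6.3 39.6]
traytop 730 (array([423.5, 380.1]), array([133.8, 211.1]), -7.8) z [31.4 37.8 42.1]
rest 1543 (array([ 497.7, -176.7]), array([174.7, 124. ]), 60.8) z [ 8.  13.2 84.3]
restfoot 963 (array([ 497.7, -176.7]), array([174.7, 124. ]), 60.8) z [ 7.4 11.3 15.2]
resthigh 115 (array([ 514.6, -163.7]), array([19., 36.]), -26.0) z [81.3 86.2 91.3]
restmid 123 (array([ 495.2, -216.1]), array([86.9, 50.8]), 59.6) z [30.7 39.2 48.8]
restlip 145 (array([ 494.4, -216.9]), array([101.7,  58. ]), 54.2) z [20.9 24.9 28.8]
jar 499 (array([763.3, 208.3]), array([60.9, 58.2]), 5.5) z [79.6 89.  92.8]
glue 203 (array([762. ,  62.5]), array([38. , 31.5]), 87.5) z [101.3 132.2 141.9]
```

```bash
cat >> m.py <<'E'
print('---')
hsv=cv2.cvtColor(I,cv2.COLOR_RGB2HSV)
def at(u,v): print((u,v),hsv[v,u],np.round(W[v,u]*1000))
for p in((333,228),(320,250),(360,275),(400,300),(378,290),(232,270),(206,250),(243,251)): at(*p)
# board: largest comp above bench in depth, opened
def comp(m,u0,v0,u1,v1,k=3):
    a=np.zeros(m.shape,np.uint8); a[v0:v1,u0:u1]=m[v0:v1,u0:u1]
    a=cv2.morphologyEx(a,cv2.MORPH_OPEN,np.ones((k,k),np.uint8))
    n,l,s,_=cv2.connectedComponentsWithStats(a); i=1+s[1:,4].argmax()
    q=cv2.findContours((l==i).astype(np.uint8),cv2.RETR_EXTERNAL,cv2.CHAIN_APPROX_NONE)[0][0][:,0].astype(float)
    return q,l==i
sm=cv2.medianBlur(D,5); Ws=cloud(c,sm)
q,_=comp((Ws[:,:,2]>.005).astype(np.uint8),285,195,380,262); print("board",rect(plane(c,q,.012)))
q,_=comp((hsv[:,:,1]<130).astype(np.uint8),285,195,380,262); print("board col",rect(plane(c,q,.012)))
q,mm=comp((Ws[:,:,2]>.006).astype(np.uint8),335,255,415,325); P=Ws[mm]
print("rest",rect(plane(c,q,.012)))
s=P[(P[:,2]>.03)]; A=np.c_[s[:,:2],np.ones(len(s))]
for _ in range(4):
    g=np.linalg.lstsq(A,s[:,2],rcond=None)[0]; e=abs(A@g-s[:,2]); k=e<.006; A,s=A[k],s[k]
print("slope",g,np.hypot(*g[:2]),np.degrees(np.arctan2(g[1],g[0])),rect(s),len(s), "xy mean",s.mean(0))
q,mm=comp((Ws[:,:,2]>.006).astype(np.uint8),185,215,275,295); print("rack",rect(P:=Ws[mm&(Ws[:,:,2]<.028)]))
E
python3 m.py|sed '1,/---/d'
python3 - <<'E'
import cv2
a=cv2.imread('pics/top.png')
b=cv2.resize(a[225:325,185:275],None,fx=4,fy=4,interpolation=cv2.INTER_CUBIC)
d=cv2.resize(a[225:325,330:420],None,fx=4,fy=4,interpolation=cv2.INTER_CUBIC)
cv2.imwrite('pics/c1.png',cv2.hconcat([b,d]))
E
```

```text
(333, 228) [ 17 100 189] [658. -81.   6.]
(320, 250) [ 15 121 164] [601. -48.   2.]
(360, 275) [ 13 134 148] [ 537. -150.   19.]
(400, 300) [ 13 158 126] [ 477. -251.    9.]
(378, 290) [ 17  89 170] [ 498. -191.   53.]
(232, 270) [ 13 148 157] [544. 173.  10.]
(206, 250) [ 13 135 102] [593. 242.  11.]
(243, 251) [ 16  99 199] [588. 141.  42.]
board (array([658.2, -80.6]), array([179.8,  58. ]), 74.2)
board col (array([657.8, -77.8]), array([172.2, 242.1]), -88.9)
rest (array([ 500.8, -190.7]), array([150.4,  64.2]), 63.2)
slope [ 0.44763548  0.85397453 -0.00471648] 0.9641836031193097 62.33741757004375 (array([ 503.8, -186.4]), array([64.8, 36.9]), 63.2) 383 xy mean [ 0.50366063 -0.18536353  0.06244415]
rack (array([581.6, 166.3]), array([124.9, 171.7]), -84.3)
```

View pics/c1.png

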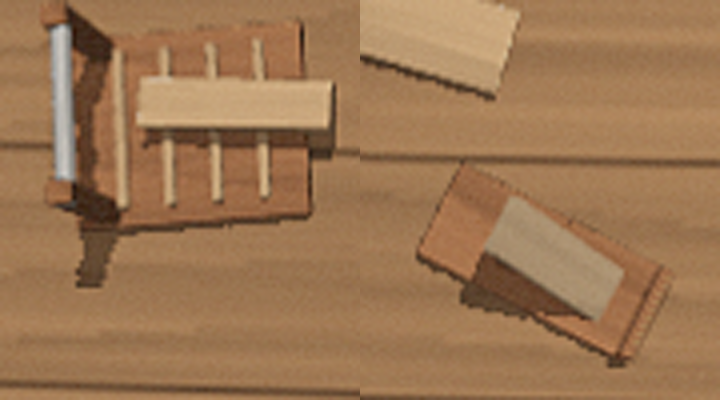

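The crops show the rest with its lip at the lower right (yaw about 63°), and the rail at the left of the rack (yaw about 95°). The offcut lies square to the ribs. I'll go to the offcut now.

```bash
cat > go.py <<'E'
# usage: go.py x y z(mm, TCP) psi(deg, tool x heading) tilt(deg about tool y) : shift in current tool axes, turn rotvec (deg)
from h import *; import sys
def target(a):
    x,y,z,psi,t=a; p=np.radians(psi)
    X=np.array([np.cos(p),np.sin(p),0]);Z=np.array([0,0,-1.]);M=np.c_[X,np.cross(Z,X),Z]
    return np.array([x,y,z])/1000, R.from_matrix(M)*R.from_rotvec([0,np.radians(t),0])
s=r.read_state(); T=R.from_rotvec(s["tcp_rot"]); p,Q=target([float(v) for v in sys.argv[1:6]])
d=p-s["tcp_pos"]; rv=(T.inv()*Q).as_rotvec()
print("t",s["time_s"],"pos",np.round(s["tcp_pos"]*1000,1),"q",np.round(s["joints"],2),"w",round(s["gripper_width"],4))
print("shift now-axes mm",np.round(T.inv().apply(d)*1000,1),"after-turn axes",np.round(Q.inv().apply(d)*1000,1),"|d|",round(np.linalg.norm(d)*1000))
print("turn rad",np.round(rv,4),"deg",np.round(np.degrees(np.linalg.norm(rv)),1))
E
python3 -m handwheel '[0.0337,-0.0342,0,0,0,0,0,0.0337,-0.0342,0,0,0,0,0,0.0337,-0.0342,0,0,0,0,0,0.0337,-0.0342,0,0,0,0,0,0.0337,-0.0342,0,0,0,0,0,0.0337,-0.0342,0,0,0,0,0,0.0337,-0.0342,0,0,0,0,0,0.0337,-0.0342,0,0,0,0,0,0.0337,-0.0342,0,0,0,0,0,0.0337,-0.0342,0,0,0,0,0,0.0337,-0.0342,0,0,0,0,0,0.0337,-0.0342,0,0,0,0,0,0.0337,-0.0342,0,0,0,0,0,0.0337,-0.0342,0,0,0,0,0,0.0337,-0.0342,0,0,0,0,0,0.0337,-0.0342,0,0,0,0,0,0.0337,-0.0342,0,0,0,0,0,0.0337,-0.0342,0,0,0,0,0]' && python3 go.py 590.7 141.6 150 90.6 0
```

```text
time_s: 1.9
tcp_pos: [0.5913, 0.143, 0.2308]
tcp_rot: [3.108, 0.456, -0.001]
contact_force: [0.8, -1.5, 0.5]
gripper_width: 0.0856
grasp_force: 0.0
t 1.9 pos [591.3 143.  230.8] q [ 0.05  0.15  1.67 -0.    1.32  1.33] w 0.0856
shift now-axes mm [-1.   1.2 80.8] after-turn axes [-1.4 -0.6 80.8] |d| 81
turn rad [-5.0000e-04  6.0000e-04 -1.2901e+00] deg 73.9
```

```bash
python3 -m handwheel '[0,0,0.009,0,0,-0.1433,0,0,0,0.009,0,0,-0.1433,0,0,0,0.009,0,0,-0.1433,0,0,0,0.009,0,0,-0.1433,0,0,0,0.009,0,0,-0.1433,0,0,0,0.009,0,0,-0.1433,0,0,0,0.009,0,0,-0.1433,0,0,0,0.009,0,0,-0.1433,0,0,0,0.009,0,0,-0.1433,0,0,0,0,0,0,0,0,0,0,0,0,0,0,0]'
python3 - <<'E'
from h import *
c,I,D=snap("wrist","w1"); print(c[0])
E
python3 go.py 590.7 141.6 25 90.6 0
```

```text
time_s: 3.0
tcp_pos: [0.5908, 0.1409, 0.15]
tcp_rot: [-2.214, -2.229, 0.001]
contact_force: [-0.1, 0.3, -0.4]
gripper_width: 0.0852
grasp_force: 0.0
{'vertical_fov': 63.27488462889125, 'cx': 322.58760717179064, 'cy': 237.73290085562024, 'k1': -0.012297669352442068, 'origin': array([0.59035164, 0.21852689, 0.29281722]), 'orientation': array([2.83016939e+00, 1.07398622e-02, 6.47199806e-04])}
t 3.05 pos [591.1 141.  150.5] q [ 0.05  0.23  1.73 -0.    1.18  0.04] w 0.0857
shift now-axes mm [  0.6  -0.4 125.5] after-turn axes [  0.6  -0.4 125.5] |d| 126
turn rad [ 0.0002  0.     -0.0032] deg 0.2
```

View pics/w1.png

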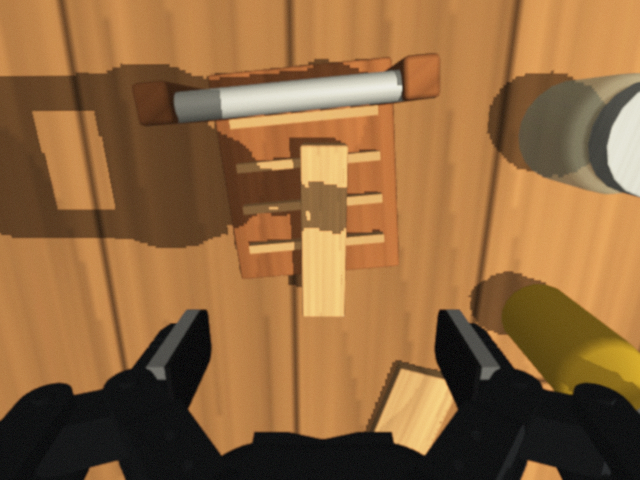

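The wrist view shows the rack upright: rail from (175,107) to (400,87), ribs at rows of about 117 to 245, the offcut at (300–348, 145–316), and the board peeking in at (415,410). I'll fit the rack pose to the ribs and posts.

```bash
cat > rk.py <<'E'
from h import *
c=cam("wrist")
rb={42:((231,124),(378,110)),12:((237,168),(380,156)),-18:((244,209),(382,199)),-48:((250,249),(384,238))}
A=[];B=[]
for x,e in rb.items():
    w=plane(c,e,.020); print(x,np.round(w*1000,1).tolist(), np.round(np.linalg.norm(w[0]-w[1])*1000))
    A+=[[x,50],[x,-50]]; B+=list(w[:,:2]*1000)   # left end = low world x = rack +y
w=plane(c,[(155,104),(421,77)],.135)*1000; A+=[[53,52],[53,-52]]; B+=list(w[:,:2]); print("posts",w)
A=np.array(A,float);B=np.array(B); a=A-A.mean(0); b=B-B.mean(0)
th=np.arctan2((a[:,0]*b[:,1]-a[:,1]*b[:,0]).sum(),(a*b).sum())
M=np.array([[np.cos(th),-np.sin(th)],[np.sin(th),np.cos(th)]]); o=B.mean(0)-M@A.mean(0)
print("rack",o,np.degrees(th),"res",np.round(A@M.T+o-B,1).tolist())
print("offcut",plane(c,[(300,145),(348,145),(302,316),(344,316)],.045)*1000)
E
python3 rk.py
```

```text
42 [[528.8, 210.7, 20.0], [627.6, 220.5, 20.0]] 99.0
12 [[531.2, 181.2, 20.0], [630.5, 190.2, 20.0]] 100.0
-18 [[534.5, 151.9, 20.0], [633.5, 160.0, 20.0]] 99.0
-48 [[537.3, 121.3, 20.0], [636.6, 130.7, 20.0]] 100.0
posts [[525.88914948 221.27038015 135.        ]
 [627.65244496 231.68826044 135.        ]]
rack [582.14551888 173.78584869] 95.48709676214875 res [[-0.5, 0.1], [0.3, -0.1], [0.0, -0.3], [0.3, 0.3], [-0.4, -0.8], [0.1, 0.7], [-0.4, -0.1], [-0.1, 0.1], [-0.6, 0.3], [1.2, -0.2]]
offcut [[576.68260273 199.14652152  45.        ]
 [606.56057585 199.38392965  45.        ]
 [576.94373075  79.60405656  45.        ]
 [607.03200519  79.83814498  45.        ]]
```

```bash
python3 -m handwheel '[0,0,0.03,0,0,0,0,0,0,0.03,0,0,0,0,0,0,0.03,0,0,0,0,0,0,0.025,0,0,0,0,0,0,0.010,0,0,0,0,0,0,0,0,0,0,0,0,0,0,0,0,0,110,0,0,0,0,0,0,200,0,0,0,0,0,0,255,0,0,0,0,0,0,255,0,0,0,0,0,0,255,0,0,0,0,0,0,255,0,0,0,0,0,0,255]' 60
```

```text
time_s: 4.35
tcp_pos: [0.5921, 0.141, 0.0266]
tcp_rot: [2.21, 2.231, 0.003]
contact_force: [-0.7, 0.1, 6.7]
gripper_width: 0.0287
grasp_force: 60.3
```

```bash
python3 -m handwheel '[0,0,-0.02,0,0,0,255,0,0,-0.04,0,0,0,255,0,0,-0.045,0,0,0,255,0,0,-0.045,0,0,0,255,0,0,-0.03,0,0,0,255,0,0,0,0,0,0,255]' && python3 go.py 423.5 380.1 180 172.2 0
```

```text
time_s: 4.95
tcp_pos: [0.5938, 0.1412, 0.2112]
tcp_rot: [2.206, 2.227, 0.012]
contact_force: [0.2, 1.6, -0.1]
gripper_width: 0.0288
grasp_force: 59.5
t 4.95 pos [593.8 141.2 211.2] q [0.05 0.17 1.69 0.   1.28 0.04] w 0.0288
shift now-axes mm [ 240.5 -168.3   29.6] after-turn axes [201.2 213.6  31.2] |d| 295
turn rad [ 0.0086  0.0068 -1.4249] deg 81.6
```

```bash
python3 -m handwheel '[0.0344,-0.024,0,0,0,0,255,0.0344,-0.024,0,0,0,0,255,0.0344,-0.024,0,0,0,0,255,0.0344,-0.024,0,0,0,0,255,0.0344,-0.024,0,0,0,0,255,0.0344,-0.024,0,0,0,0,255,0.0344,-0.024,0,0,0,0,255,0,0,0.005,0,0,-0.1425,255,0,0,0.005,0,0,-0.1425,255,0,0,0.005,0,0,-0.1425,255,0,0,0.005,0,0,-0.1425,255,0,0,0.005,0,0,-0.1425,255,0,0,0.005,0,0,-0.1425,255,0,0,0,0,0,-0.1425,255,0,0,0,0,0,-0.1425,255,0,0,0,0,0,-0.1425,255,0,0,0,0,0,-0.1425,255,0,0,0,0,0,0,255]' && python3 go.py 423.5 380.1 13 172.2 0
```

```text
time_s: 6.75
tcp_pos: [0.4197, 0.3795, 0.1734]
tcp_rot: [-0.214, -3.132, 0.003]
contact_force: [0.3, 0.0, -0.7]
gripper_width: 0.0288
grasp_force: 59.5
t 6.75 pos [419.7 379.5 173.4] q [ 0.53  0.11  1.82  0.    1.21 -0.9 ] w 0.0288
shift now-axes mm [ -4.1   1.4 160.4] after-turn axes [ -3.7   1.1 160.4] |d| 160
turn rad [-0.002  -0.0025 -0.0003] deg 0.2
```

```bash
python3 -m handwheel '[-0.004,0.001,0.04,0,0,0,255,0,0,0.045,0,0,0,255,0,0,0.045,0,0,0,255,0,0,0.02,0,0,0,255,0,0,0.010,0,0,0,255,0,0,0,0,0,0,255,0,0,0,0,0,0,255]' && python3 -m handwheel '[0,0,0,0,0,0,120,0,0,0,0,0,0,100,0,0,0,0,0,0,100,0,0,0,0,0,0,100,0,0,0,0,0,0,100,0,0,0,0,0,0,100]'
```

```text
time_s: 7.45
tcp_pos: [0.4254, 0.381, 0.0159]
tcp_rot: [0.216, 3.133, 0.001]
contact_force: [0.2, 0.1, -1.2]
gripper_width: 0.0284
grasp_force: 59.9
time_s: 8.05
tcp_pos: [0.4248, 0.3806, 0.0153]
tcp_rot: [0.214, 3.134, 0.0]
contact_force: [0.1, 0.3, -0.1]
gripper_width: 0.0518
grasp_force: 0.0
```

```bash
python3 -m handwheel '[0,0,-0.03,0,0,0,100,0,0,-0.045,0,0,0,100,0,0,-0.045,0,0,0,100,0,0,-0.045,0,0,0,100,0,0,-0.02,0,0,0,100,0,0,0,0,0,0,50]'
python3 - <<'E'
from h import *
c,I,D=snap("top","top2"); W=cloud(c,cv2.medianBlur(D,5)); w=W[265:365,112:186]
k=(w[:,:,2]>.022)&(w[:,:,2]<.034); k=cv2.erode(k.astype(np.uint8),np.ones((3,3)))>0
print(k.sum(), np.round(w[k].mean(0)*1000), np.round(np.ptp(w[k],axis=0)*1000))
E
python3 go.py 663.6 -61.4 150 74.2 0
```

```text
time_s: 8.65
tcp_pos: [0.4268, 0.3818, 0.2048]
tcp_rot: [0.213, 3.127, 0.007]
contact_force: [0.1, 0.2, 0.2]
gripper_width: 0.065
grasp_force: 0.0
529 [420. 380.  29.] [217. 144.   8.]
t 8.7 pos [425.5 381.  201.9] q [ 0.53  0.09  1.79 -0.    1.26 -0.9 ] w 0.0686
shift now-axes mm [-295.8 -406.1   51.8] after-turn axes [-360.8  349.6   51.9] |d| 505
turn rad [3.8000e-03 2.0000e-04 1.7104e+00] deg 98.0
```

```bash
python3 -m handwheel '[-0.0269,-0.0369,0,0,0,0,0,-0.0269,-0.0369,0,0,0,0,0,-0.0269,-0.0369,0,0,0,0,0,-0.0269,-0.0369,0,0,0,0,0,-0.0269,-0.0369,0,0,0,0,0,-0.0269,-0.0369,0,0,0,0,0,-0.0269,-0.0369,0,0,0,0,0,-0.0269,-0.0369,0,0,0,0,0,-0.0269,-0.0369,0,0,0,0,0,-0.0269,-0.0369,0,0,0,0,0,-0.0269,-0.0369,0,0,0,0,0,0,0,0.005,0,0,0.1425,0,0,0,0.005,0,0,0.1425,0,0,0,0.005,0,0,0.1425,0,0,0,0.005,0,0,0.1425,0,0,0,0.005,0,0,0.1425,0,0,0,0.005,0,0,0.1425,0,0,0,0.005,0,0,0.1425,0,0,0,0.005,0,0,0.1425,0,0,0,0.005,0,0,0.1425,0]' && python3 -m handwheel '[0,0,0.005,0,0,0.1425,0,0,0,0,0,0,0.1425,0,0,0,0,0,0,0.1425,0,0,0,0,0,0,0,0]'
python3 - <<'E'
from h import *
c,I,D=snap("wrist","w2")
W=cloud(c,cv2.medianBlur(D,5)); m=(W[:,:,2]>.006)&(W[:,:,2]<.02); m=cv2.morphologyEx(m.astype(np.uint8),cv2.MORPH_OPEN,np.ones((5,5)))
n,l,s,ce=cv2.connectedComponentsWithStats(m); print(s[1:][s[1:,4]>800],ce[1:][s[1:,4]>800])
E
python3 go.py 663.6 -61.4 0 74.2 0
```

```text
time_s: 10.7
tcp_pos: [0.6613, -0.0613, 0.1518]
tcp_rot: [-2.05, -2.374, 0.003]
contact_force: [-0.4, -0.7, -0.2]
gripper_width: 0.0854
grasp_force: 0.0
time_s: 11.1
tcp_pos: [0.6614, -0.0614, 0.1473]
tcp_rot: [-2.502, -1.894, 0.004]
contact_force: [-0.5, 0.5, -0.2]
gripper_width: 0.0852
grasp_force: 0.0
[[   35     0   158    59  4941]
 [  289   124    81   227 16846]
 [  198   334    38   114  2581]] [[ 99.34810767  20.25379478]
 [328.06915588 233.63273181]
 [216.68694305 386.63386284]]
t 11.15 pos [661.6 -61.4 147.8] q [-0.26  0.36  1.57 -0.    1.21  0.01] w 0.0854
shift now-axes mm [  0.6   2.5 147.8] after-turn axes [  0.6   1.9 147.8] |d| 148
turn rad [-0.004   0.      0.0032] deg 0.3
```

View pics/w2.png

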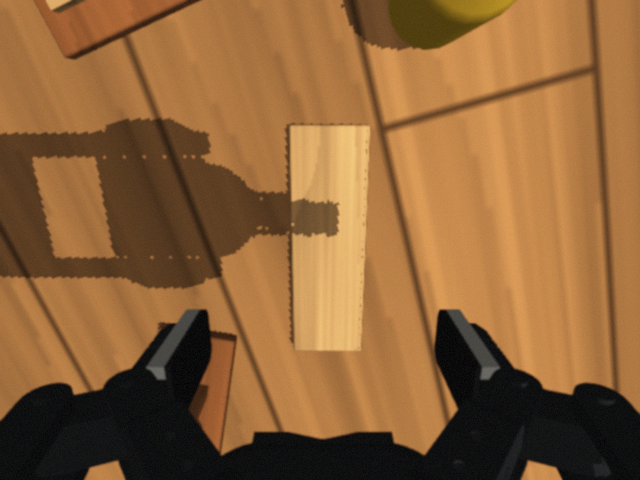

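The board is centred between the fingers, with corners at about (289,125), (370,125), (296,350) and (361,350).

```bash
python3 - <<'E'
from h import *
w=plane(cam("wrist"),[(289,125),(370,125),(296,350),(361,350)],.012)*1000
print(w,w.mean(0)); d=(w[0]+w[1]-w[2]-w[3])/2; print(np.hypot(*d[:2]),np.degrees(np.arctan2(d[1],d[0])))
E
python3 -m handwheel '[0.001,0.001,0.045,0,0,0,0,0,0,0.045,0,0,0,0,0,0,0.035,0,0,0,0,0,0,0.010,0,0,0,0,0,0,0.007,0,0,0,0,0,0,0,0,0,0,0]'
```

```text
[[ 657.79221883   11.70071833   12.        ]
 [ 711.46653474   -3.24573856   12.        ]
 [ 610.68400634 -161.28829288   12.        ]
 [ 662.61847509 -175.63592134   12.        ]] [660.64030875 -82.11730861  12.        ]
179.23057342634314 74.47317738043081
time_s: 11.75
tcp_pos: [0.6646, -0.0612, 0.0087]
tcp_rot: [2.504, 1.896, 0.001]
contact_force: [-1.0, -0.5, -0.2]
gripper_width: 0.0852
grasp_force: 0.0
```

```bash
python3 -m handwheel '[0,0,0.004,0,0,0,0,0,0,0.004,0,0,0,0,0,0,0,0,0,0,80,0,0,0,0,0,0,150,0,0,0,0,0,0,255,0,0,0,0,0,0,255,0,0,0,0,0,0,255,0,0,0,0,0,0,255,0,0,0,0,0,0,255]' 80
```

```text
time_s: 12.65
tcp_pos: [0.6651, -0.0613, 0.0016]
tcp_rot: [2.504, 1.895, 0.002]
contact_force: [0.1, 0.2, 6.2]
gripper_width: 0.0534
grasp_force: 84.4
```

```bash
python3 -m handwheel '[0,0,-0.02,0,0,0,255,0,0,-0.04,0,0,0,255,0,0,-0.045,0,0,0,255,0,0,-0.045,0,0,0,255,0,0,-0.03,0,0,0,255,0,0,0,0,0,0,255]' && python3 go.py 496 -198 180 63.2 45
```

```text
time_s: 13.25
tcp_pos: [0.667, -0.0617, 0.1864]
tcp_rot: [2.499, 1.891, 0.01]
contact_force: [-0.3, -0.0, -1.1]
gripper_width: 0.0533
grasp_force: 84.2
t 13.25 pos [667.  -61.7 186.4] q [-0.26  0.32  1.55  0.    1.26  0.01] w 0.0533
shift now-axes mm [-177.6 -127.6    5.1] after-turn axes [-145.1  -91.2 -136. ] |d| 219
turn rad [-0.066   0.7817  0.1866] deg 46.2
```

```bash
python3 -m handwheel '[-0.0355,-0.0255,0,0,0,0,255,-0.0355,-0.0255,0,0,0,0,255,-0.0355,-0.0255,0,0,0,0,255,-0.0355,-0.0255,0,0,0,0,255,-0.0355,-0.0255,0,0,0,0,255,0,0,0,-0.0094,0.1117,0.0267,255,0,0,0,-0.0094,0.1117,0.0267,255,0,0,0,-0.0094,0.1117,0.0267,255,0,0,0,-0.0094,0.1117,0.0267,255,0,0,0,-0.0094,0.1117,0.0267,255,0,0,0,-0.0094,0.1117,0.0267,255,0,0,0,-0.0094,0.1117,0.0267,255,0,0,0,0,0,0,255,0,0,0,0,0,0,255]' && python3 go.py 515.6 -161.4 97.3 63.2 45
python3 - <<'E'
from h import *
c,I,D=snap("scene","s2"); cv2.imwrite("pics/s2c.png",cv2.resize(I[150:330,180:400,::-1],None,fx=3,fy=3))
E
```

```text
time_s: 14.65
tcp_pos: [0.4925, -0.1968, 0.1789]
tcp_rot: [-2.199, -1.344, -0.897]
contact_force: [0.2, 0.2, -0.6]
gripper_width: 0.0534
grasp_force: 84.3
t 14.65 pos [ 492.5 -196.8  178.9] q [-0.92  0.16  1.91  0.68  1.51 -0.65] w 0.0534
shift now-axes mm [-27.7   5.6  87.5] after-turn axes [-28.    4.6  87.4] |d| 92
turn rad [-0.0086  0.003  -0.0095] deg 0.8
```

View pics/s2c.png

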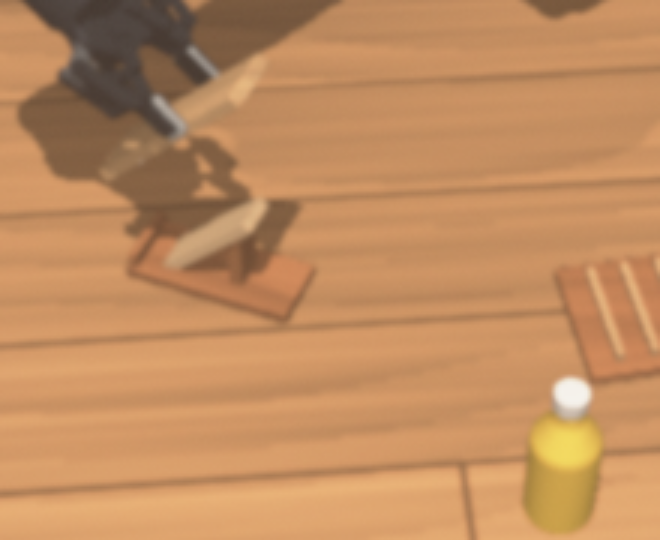

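```bash
python3 -m handwheel '[-0.028,0.005,0,-0.0086,0.003,-0.0095,255,0,0,0.03,0,0,0,255,0,0,0.03,0,0,0,255,0,0,0.015,0,0,0,255,0,0,0.007,0,0,0,255,0,0,0,0,0,0,255,0,0,0,0,0,0,255]' && python3 go.py 515.6 -161.4 97.3 63.2 45
```

```text
time_s: 15.4
tcp_pos: [0.5153, -0.1661, 0.1036]
tcp_rot: [-2.2, -1.357, -0.915]
contact_force: [-1.2, 0.3, -1.1]
gripper_width: 0.0531
grasp_force: 84.3
t 15.4 pos [ 515.3 -166.1  103.6] q [-0.85  0.28  1.94  0.74  1.36 -0.71] w 0.0531
shift now-axes mm [-1.4 -1.9  7.5] after-turn axes [-1.4 -1.9  7.5] |d| 8
turn rad [0.0029 0.     0.0035] deg 0.3
```

```bash
python3 -m handwheel '[-0.002,-0.002,0.005,0,0,0,255,0,0,0.003,0,0,0,255,0,0,0.002,0,0,0,255,0,0,0,0,0,0,255,0,0,0,0,0,0,255]' && python3 go.py 515.6 -161.4 97.3 63.2 45
```

```text
time_s: 15.9
tcp_pos: [0.5154, -0.1598, 0.0943]
tcp_rot: [-2.199, -1.355, -0.914]
contact_force: [-3.6, -1.8, 1.9]
gripper_width: 0.0534
grasp_force: 84.8
t 15.9 pos [ 515.4 -159.8   94.3] q [-0.85  0.29  1.94  0.74  1.34 -0.72] w 0.0534
shift now-axes mm [ 1.1  0.9 -3. ] after-turn axes [ 1.1  0.9 -3. ] |d| 3
turn rad [ 0.0015 -0.0006  0.0022] deg 0.2
```

```bash
python3 -m handwheel '[0,0,0,0,0,0,120,0,0,0,0,0,0,60,0,0,0,0,0,0,30,0,0,0,0,0,0,0,0,0,0,0,0,0,0,0,0,0,0,0,0,0,0,0,-0.015,0,0,0,0,0,0,-0.03,0,0,0,0,0,0,-0.045,0,0,0,0,0,0,-0.045,0,0,0,0,0,0,0,0,0,0,0]'
python3 - <<'E'
from h import *
c,I,D=snap("top","top3"); W=cloud(c,D); w=W[235:330,330:425].reshape(-1,3)
o=np.array([.5008,-.1907]); a=np.radians(63.2); M=np.array([[np.cos(a),np.sin(a)],[-np.sin(a),np.cos(a)]])
l=np.c_[(w[:,:2]-o)@M.T,w[:,2]]*1000
k=(abs(l[:,1])<45)&(abs(l[:,0])<120)&(l[:,2]>18)&(abs(l[:,2]-l[:,0]-75)<14); s=l[k]
print(len(s),s.min(0),s.max(0),np.percentile(s[:,1],[1,50,99]))
print(np.polyfit(s[:,0],s[:,2],1))
b=s[s[:,2]>105]; print("top part y",b[:,1].mean(), "bottom", s[s[:,2]<50][:,1].mean(), np.sort(s[:,2])[-20:])
cv2.imwrite("pics/t3c.png",cv2.resize(I[225:345,310:440,::-1],None,fx=4,fy=4))
E
python3 go.py 500 -190 200 63.2 0
```

```text
time_s: 17.0
tcp_pos: [0.473, -0.2505, 0.195]
tcp_rot: [-2.208, -1.36, -0.918]
contact_force: [-0.5, -0.5, 0.7]
gripper_width: 0.0853
grasp_force: 0.0
1348 [-67.49192078 -26.94291245  18.23445997] [ 78.50571811  29.59484025 147.51423011] [-26.29600913   1.88999115  29.09977274]
[ 0.94092178 75.16197418]
top part y 1.6764135569910905 bottom 1.9392551729605976 [143.38445787 143.47118727 143.58545208 143.58899962 143.72127451
 143.77965197 143.84995459 143.95005126 144.01165151 144.19606895
 144.27326638 144.32097394 144.98141573 145.08751258 145.09521217
 146.69649543 146.91580979 147.13064724 147.25031441 147.51423011]
t 17.05 pos [ 472.6 -248.   192.4] q [-1.01  0.18  1.86  0.65  1.57 -0.7 ] w 0.0854
shift now-axes mm [50.8 -1.8 39.8] after-turn axes [64.1 -1.7 -7.6] |d| 65
turn rad [ 9.000e-03 -7.829e-01  6.000e-04] deg 44.9
```

View pics/t3c.png

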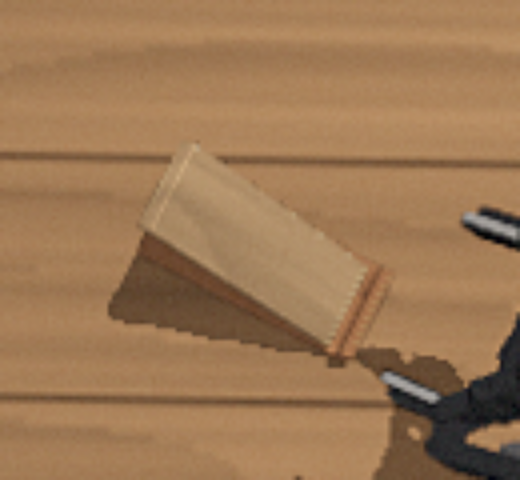

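The board lies up the slope, squarely and let go (top edge at 147 mm, as expected). Next comes the top-end grasp with the tool tilted −20°.

```bash
python3 -m handwheel '[0,0,-0.02,0,0,0,0,0,0,-0.02,0,-0.142,0,0,0,0,0,0,-0.142,0,0,0,0,0,0,-0.142,0,0,0,0,0,0,-0.142,0,0,0,0,0,0,-0.142,0,0,0,0,0,0,-0.142,0,0,0,0,0,0,-0.142,0,0,0,0,0,0,-0.142,0,0,0,0,0,0,0,0,0]' && python3 go.py 540.6 -108.6 197 63.2 -20
```

```text
time_s: 18.05
tcp_pos: [0.4594, -0.2663, 0.2152]
tcp_rot: [2.489, 1.541, -0.441]
contact_force: [-0.9, 0.8, -0.5]
gripper_width: 0.0854
grasp_force: 0.0
t 18.05 pos [ 459.4 -266.3  215.2] q [-0.57  0.    1.88 -0.37  1.24  0.01] w 0.0854
shift now-axes mm [172.8   2.4 -43.6] after-turn axes [172.9   1.3 -43.5] |d| 178
turn rad [-0.0002  0.0003  0.0059] deg 0.3
```

```bash
python3 -m handwheel '[0.0432,0.0006,-0.0109,0,0,0,0,0.0432,0.0006,-0.0109,0,0,0,0,0.0432,0.0006,-0.0109,0,0,0,0,0.0432,0.0006,-0.0109,0,0,0.006,0,0,0,0,0,0,0,0,0,0,0,0,0,0,0]' && python3 go.py 528.3 -133 121.8 63.2 -20
python3 - <<'E'
from h import *
c,I,D=snap("wrist","w3")
E
```

```text
time_s: 18.65
tcp_pos: [0.5412, -0.1122, 0.1986]
tcp_rot: [2.495, 1.527, -0.438]
contact_force: [-0.1, 0.4, -0.8]
gripper_width: 0.0855
grasp_force: 0.0
t 18.65 pos [ 541.2 -112.2  198.6] q [-0.25  0.13  1.78 -0.35  1.32  0.32] w 0.0855
shift now-axes mm [ 3.4 -2.2 80.5] after-turn axes [ 3.4 -2.1 80.5] |d| 81
turn rad [ 0.0006 -0.0002 -0.0046] deg 0.3
```

View pics/w3.png

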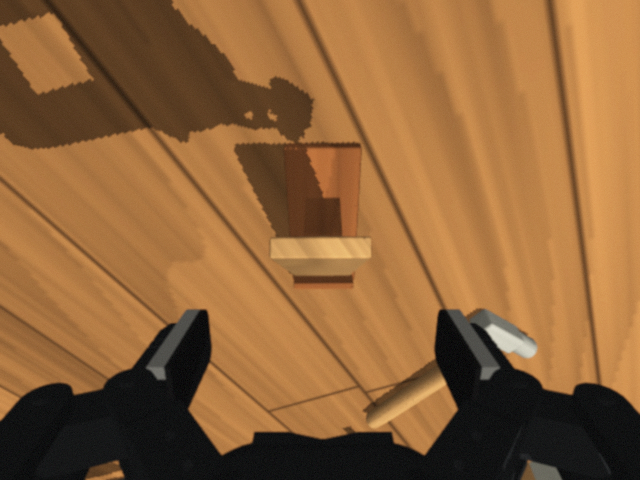

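The board's top end shows at columns 271–371, row 248, centred between the fingers. Descend and grip.

```bash
python3 -m handwheel '[0.0034,-0.001,0.03,0,0,0,0,0,0,0.03,0,0,0,0,0,0,0.02,0,0,0,0,0,0,0,0,0,0,0,0,0,0,0,0,0,80,0,0,0,0,0,0,120,0,0,0,0,0,0,255,0,0,0,0,0,0,255,0,0,0,0,0,0,255,0,0,0,0,0,0,255]' 100 && python3 go.py 528.3 -133 121.8 63.2 -20
```

```text
time_s: 19.7
tcp_pos: [0.5308, -0.1343, 0.1242]
tcp_rot: [2.493, 1.524, -0.435]
contact_force: [0.3, -1.6, 4.0]
gripper_width: 0.0532
grasp_force: 104.6
t 19.7 pos [ 530.8 -134.3  124.2] q [-0.3   0.21  1.84 -0.38  1.17  0.34] w 0.0532
shift now-axes mm [ 0.8 -2.8  2.3] after-turn axes [ 0.8 -2.8  2.3] |d| 4
turn rad [ 0.0049  0.0009 -0.0068] deg 0.5
```

```bash
python3 -m handwheel '[0.0068,0,-0.0188,0,0,0,255,0.0137,0,-0.0376,0,0,0,255,0.0154,0,-0.0423,0,0,0,255,0.0154,0,-0.0423,0,0,0,255,0,0,0,0,0,0,255]' && python3 go.py 577.1 226.2 235 95.5 6; python3 go.py 577.1 226.2 235 95.5 6 >/dev/null
```

```text
time_s: 20.2
tcp_pos: [0.577, -0.0452, 0.2434]
tcp_rot: [2.49, 1.525, -0.423]
contact_force: [-0.2, -0.8, -0.1]
gripper_width: 0.0531
grasp_force: 105.1
t 20.2 pos [577.  -45.2 243.4] q [-0.13  0.16  1.66 -0.33  1.43  0.41] w 0.0531
shift now-axes mm [ 230.1 -122.8  -75.5] after-turn axes [267.8  26.1  36.6] |d| 272
turn rad [-0.0553  0.4412 -0.5677] deg 41.3
```

```bash
python3 -m handwheel '[0,0,0,-0.0111,0.0882,-0.1135,255,0,0,0,-0.0111,0.0882,-0.1135,255,0,0,0,-0.0111,0.0882,-0.1135,255,0,0,0,-0.0111,0.0882,-0.1135,255,0,0,0,-0.0111,0.0882,-0.1135,255,0,0,0,0,0,0,255,0.0446,0.0044,0.005,0,0,0,255,0.0446,0.0044,0.005,0,0,0,255,0.0446,0.0044,0.005,0,0,0,255,0.0446,0.0044,0.005,0,0,0,255,0.0446,0.0044,0.005,0,0,0,255,0.04,0.0044,0.005,0,0,0,255,0,0,0,0,0,0,255,0,0,0,0,0,0,255]' && python3 go.py 577.1 226.2 235 95.5 6
cat > chk.py <<'E'
from h import *
import sys
for n in ("top","scene"):
    c,I,D=snap(n,"k_"+n+sys.argv[1]); W=cloud(c,D)
    o=np.array([.5821,.1738]); a=np.radians(95.5); M=np.array([[np.cos(a),np.sin(a)],[-np.sin(a),np.cos(a)]])
    L=np.dstack([(W[:,:,:2]-o)@M.T,W[:,:,2]])*1000
    hs=cv2.cvtColor(I,cv2.COLOR_RGB2HSV)
    k=(abs(L[:,:,0])<95)&(abs(L[:,:,1])<40)&(L[:,:,2]>28)&(L[:,:,2]<300)&(hs[:,:,1]>60)&(hs[:,:,2]>90)
    k=cv2.morphologyEx(k.astype(np.uint8),cv2.MORPH_OPEN,np.ones((3,3)))>0
    s=L[k]; print(n,len(s),s.min(0).round(),s.max(0).round())
    v,u=np.nonzero(k); print("px",u.min(),u.max(),v.min(),v.max())
    for lo in range(30,250,25):
        q=s[(s[:,2]>lo)&(s[:,2]<lo+25)]
        if len(q)>8: print(lo+12,len(q),np.median(q,0).round(1),np.percentile(q[:,1],[3,97]).round())
cv2.imwrite("pics/k%s.png"%sys.argv[1],cv2.resize(I[150:290,330:470,::-1],None,fx=4,fy=4))
E
python3 chk.py 1
```

```text
time_s: 21.6
tcp_pos: [0.5743, 0.2193, 0.2342]
tcp_rot: [-2.059, -2.258, -0.093]
contact_force: [-0.4, 0.2, -0.7]
gripper_width: 0.0531
grasp_force: 105.0
t 21.6 pos [574.3 219.3 234.2] q [0.14 0.15 1.66 0.11 1.34 0.02] w 0.0531
shift now-axes mm [ 6.7  3.4 -0.1] after-turn axes [ 6.6  3.4 -0.1] |d| 7
turn rad [-0.0115  0.001  -0.0046] deg 0.7
top 800 [-17. -22.  82.] [ 30.  36. 213.]
px 201 233 234 264
92 109 [-12.8   8.7  95.7] [-18.  35.]
117 154 [ -4.4   7.8 118.5] [-19.  33.]
142 160 [  5.2   8.2 142.2] [-19.  34.]
167 148 [ 14.1   5.2 165.5] [-20.  33.]
192 184 [ 22.    7.8 192.4] [-20.  33.]
217 45 [ 28.1  10.  207.8] [-18.  32.]
scene 1123 [-22. -33.  85.] [ 51.  39. 294.]
px 392 431 172 239
92 121 [-16.9  -2.8  97.9] [-23.  31.]
117 163 [ -8.7   0.4 117.9] [-23.  32.]
142 173 [  0.7  -2.  142.2] [-24.  30.]
167 175 [  9.9  -3.6 167.7] [-25.  30.]
192 188 [ 19.4  -3.3 193.6] [-26.  29.]
217 185 [ 29.   -2.7 217.4] [-26.  30.]
242 99 [ 35.6   9.6 238.1] [-23.  28.]
```

View pics/k1.png

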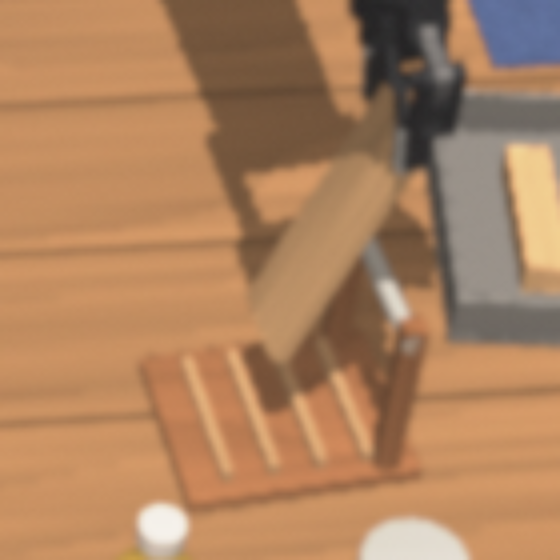

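```bash
python3 -m handwheel '[0.004,0.0034,0,-0.011,0.02,-0.004,255,-0.002,0,0.02,0,0,0,255,-0.002,0,0.02,0,0,0,255,-0.002,0,0.018,0,0,0,255,-0.001,0,0.007,0,0,0,255,0,0,0,0,0,0,255,0,0,0,0,0,0,255]' && python3 go.py 577.1 226.2 161 95.5 7; python3 chk.py 2
```

```text
time_s: 22.4
tcp_pos: [0.5791, 0.2233, 0.1716]
tcp_rot: [-2.052, -2.254, -0.132]
contact_force: [0.3, 0.2, -0.5]
gripper_width: 0.0533
grasp_force: 105.0
t 22.4 pos [579.1 223.3 171.6] q [ 0.13  0.22  1.71  0.13  1.21 -0.01] w 0.0533
shift now-axes mm [ 1.7 -1.7 10.8] after-turn axes [ 1.7 -1.7 10.8] |d| 11
turn rad [ 0.0034 -0.0032 -0.0017] deg 0.3
top 532 [ -8. -28.  29.] [ 29.  28. 134.]
px 211 234 238 264
42 126 [-2.3  1.3 41.8] [-26.  27.]
67 127 [ 6.4  1.  66.7] [-26.  26.]
92 139 [15.3  0.6 92.4] [-25.  27.]
117 132 [ 23.6   1.4 114.5] [-25.  27.]
scene 992 [-13. -38.  28.] [ 49.  30. 244.]
px 394 429 194 256
42 140 [-5.8 -9.6 42.1] [-30.  25.]
67 155 [ 2.5 -7.1 66.6] [-31.  25.]
92 166 [11.8 -9.2 91.7] [-31.  24.]
117 172 [ 20.6 -10.  118.1] [-31.  24.]
142 169 [ 29.5  -9.  142.5] [-31.  22.]
167 141 [ 37.4  -4.7 165. ] [-32.  22.]
192 34 [ 42.9   7.4 183.9] [-31.  21.]
```

View pics/k2.png

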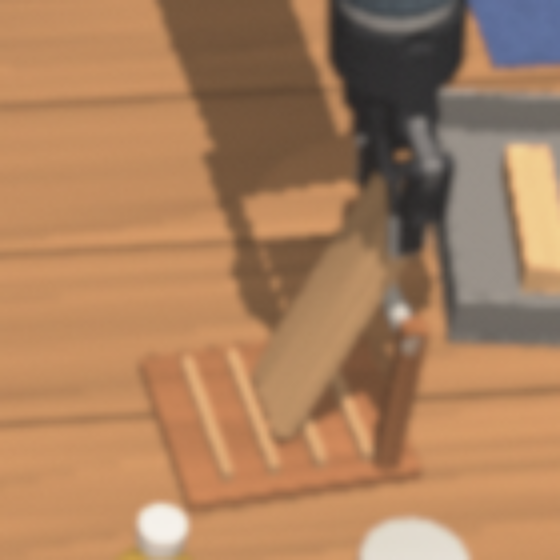

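```bash
python3 -m handwheel '[-0.0006,0,0.005,0,0,0,255,-0.0004,0,0.003,0,0,0,255,0,0,0.002,0,0,0,255,0,0,0,0,0,0,255,0,0,0,0,0,0,255]'
```

```text
time_s: 23.0
tcp_pos: [0.5796, 0.2259, 0.1649]
tcp_rot: [-2.049, -2.254, -0.138]
contact_force: [-4.0, 3.7, 14.3]
gripper_width: 0.053
grasp_force: 106.8
```

```bash
python3 -m handwheel '[0,0,-0.001,0,0,0,255,0.001,0,0,0,-0.007,0,255,0,0,0,0,0,0,255]' && python3 -m handwheel '[0.001,0,0,0,-0.007,0,255,0,0,0,0,0,0,255]'; python3 chk.py 3
```

```text
time_s: 23.3
tcp_pos: [0.5793, 0.2263, 0.1648]
tcp_rot: [-2.053, -2.259, -0.13]
contact_force: [-3.4, 2.4, 10.0]
gripper_width: 0.0534
grasp_force: 106.2
time_s: 23.5
tcp_pos: [0.5792, 0.2271, 0.1646]
tcp_rot: [-2.057, -2.263, -0.122]
contact_force: [-2.2, 2.0, 8.6]
gripper_width: 0.053
grasp_force: 106.0
top 584 [ -6. -29.  28.] [ 34.  27. 136.]
px 208 233 238 264
42 130 [ 1.1  1.5 42.9] [-27.  26.]
67 138 [10.4  1.  68.3] [-27.  27.]
92 150 [19.9 -0.9 91.9] [-27.  26.]
117 137 [ 28.5   0.8 115.6] [-26.  27.]
142 20 [ 32.4   7.8 132.5] [-18.  25.]
scene 972 [-11. -34.  28.] [ 52.  30. 187.]
px 395 430 196 256
42 149 [-2.4 -7.8 43.3] [-30.  24.]
67 167 [  7.1 -10.2  68.5] [-31.  25.]
92 158 [16.4 -7.2 92.9] [-31.  24.]
117 177 [ 25.6  -7.9 118. ] [-31.  24.]
142 173 [ 35.6 -11.2 141.9] [-32.  22.]
167 128 [ 42.6  -2.2 164.5] [-31.  24.]
192 10 [ 48.8  12.  183.1] [ 4. 15.]
```

```bash
python3 -m handwheel '[0.0015,0,-0.001,0,-0.01,0,255,0,0,0,0,0,0,255]' && python3 -m handwheel '[0.0015,0,0,0,-0.01,0,255,0,0,0,0,0,0,255]'
```

```text
time_s: 23.8
tcp_pos: [0.5789, 0.228, 0.1644]
tcp_rot: [-2.063, -2.27, -0.111]
contact_force: [0.3, 1.0, 4.2]
gripper_width: 0.0532
grasp_force: 105.6
time_s: 24.0
tcp_pos: [0.5787, 0.2292, 0.1639]
tcp_rot: [-2.068, -2.276, -0.1]
contact_force: [0.5, 1.1, 5.5]
gripper_width: 0.0532
grasp_force: 105.6
```

```bash
python3 -m handwheel '[0.0015,0,0,0,-0.01,0,255,0,0,0,0,0,0,255]'; python3 -m handwheel '[0.0015,0,0,0,-0.01,0,255,0,0,0,0,0,0,255]'; python3 chk.py 4
```

```text
time_s: 24.2
tcp_pos: [0.5779, 0.2304, 0.1633]
tcp_rot: [-2.073, -2.281, -0.087]
contact_force: [1.5, 1.9, 3.6]
gripper_width: 0.0535
grasp_force: 105.5
time_s: 24.4
tcp_pos: [0.577, 0.2312, 0.1625]
tcp_rot: [-2.078, -2.286, -0.072]
contact_force: [1.3, -0.5, 1.7]
gripper_width: 0.0529
grasp_force: 105.2
top 777 [ -8. -27.  28.] [ 46.  30. 155.]
px 201 234 237 265
42 140 [-0.2  4.4 41.6] [-24.  29.]
67 162 [10.6  1.8 67.6] [-25.  29.]
92 157 [21.5  2.  93.2] [-25.  28.]
117 152 [ 30.8   3.8 119.2] [-25.  29.]
142 157 [ 40.3   2.  141. ] [-24.  27.]
scene 1021 [-11. -33.  29.] [ 57.  32. 229.]
px 394 432 195 256
42 147 [-3.6 -7.6 42.3] [-28.  27.]
67 176 [ 6.5 -6.  67.3] [-28.  27.]
92 167 [17.1 -6.8 92.3] [-29.  26.]
117 184 [ 28.5  -5.8 118.1] [-29.  25.]
142 191 [ 39.3  -8.4 143.4] [-29.  27.]
167 131 [ 47.6   3.5 165.5] [-28.  24.]
192 12 [ 53.6  10.7 184.2] [-29.  18.]
```

Board is on the lane floor and in contact with the rail at about 22°. Release.

```bash
python3 -m handwheel '[0,0,0,0,0,0,140,0,0,0,0,0,0,110,0,0,0,0,0,0,80,0,0,0,0,0,0,50,0,0,0,0,0,0,50,0,0,0,0,0,0,50]' 20; python3 -m handwheel '[0,0,-0.01,0,0,0,50,0,0,-0.02,0,0,0,50,0,0,-0.04,0,0,0,50,0,0,-0.045,0,0,0,50,0,0,-0.045,0,0,0,50,0,0,0,0,0,0,50,0,0,0,0,0,0,50]'; python3 chk.py 5
```

```text
time_s: 25.1
tcp_pos: [0.5776, 0.2317, 0.1634]
tcp_rot: [-2.078, -2.285, -0.076]
contact_force: [0.1, 0.6, 0.7]
gripper_width: 0.0686
grasp_force: 0.0
time_s: 25.8
tcp_pos: [0.5791, 0.2203, 0.3255]
tcp_rot: [-2.08, -2.287, -0.081]
contact_force: [-0.2, 0.4, -0.3]
gripper_width: 0.0688
grasp_force: 0.0
top 1080 [ -6. -27.  28.] [ 69.  31. 186.]
px 187 233 235 265
42 136 [ 1.4  1.6 43.3] [-24.  29.]
67 148 [11.8  3.6 68.6] [-24.  30.]
92 154 [22.3  3.8 93.3] [-24.  30.]
117 151 [ 31.    2.6 119.5] [-25.  30.]
142 172 [ 40.5   3.9 142.5] [-23.  30.]
167 254 [ 52.9   2.3 170.6] [-23.  29.]
192 59 [ 60.1   1.1 181.7] [-22.  28.]
scene 1135 [-11. -32.  28.] [ 66.  33. 187.]
px 395 437 193 255
42 158 [-2.6 -7.3 43.5] [-27.  24.]
67 163 [ 8.2 -4.2 68.1] [-27.  28.]
92 170 [18.2 -6.2 92.5] [-28.  27.]
117 173 [ 28.3  -6.1 117.8] [-28.  28.]
142 184 [ 38.7  -7.  141.6] [-29.  27.]
167 208 [ 49.6  -6.3 168.6] [-29.  28.]
192 66 [ 56.6   3.7 182.6] [-26.  24.]
```

View pics/k5.png

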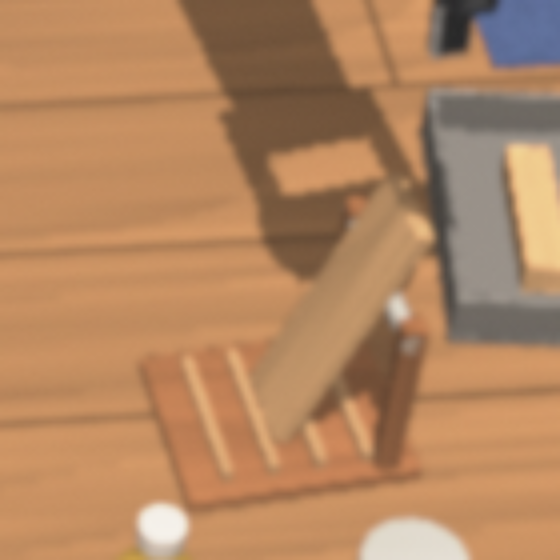

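The board stands in the middle lane leaning on the rail at about 22°, centred and released, and the offcut lies in the tray. I'll check that it holds still, then hand in.

```bash
python3 -m handwheel '[0,0,0,0,0,0,50,0,0,0,0,0,0,50,0,0,0,0,0,0,50,0,0,0,0,0,0,50,0,0,0,0,0,0,50,0,0,0,0,0,0,50,0,0,0,0,0,0,50,0,0,0,0,0,0,50]' >/dev/null; python3 chk.py 6 | grep -E "^(42|142|top|scene)"
python3 - <<'E'
from h import *
a,b=cv2.imread("pics/k5.png").astype(int),cv2.imread("pics/k6.png").astype(int)
print("change",abs(a-b)[170:450,250:450].mean())
print(r.job_done())
E
```

```text
top 1090 [ -6. -26.  28.] [ 69.  30. 186.]
42 138 [ 1.2  3.4 42.8] [-24.  29.]
142 195 [ 40.8   3.4 142.4] [-23.  29.]
scene 1137 [-12. -32.  28.] [ 66.  33. 188.]
42 163 [-2.4 -6.2 41.6] [-28.  28.]
142 192 [ 39.1  -6.5 141.8] [-28.  27.]
change 0.47564285714285715
the job is handed in; nothing more can be done
None
```

Job handed in at about 27 s: the offcut is in the tray, and the board was set on the rest, re-gripped by its top end and stood in the middle lane, still against the rail at about 22° from vertical; the judge's verdict was not returned.

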